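# Hang two pressure gauges level on the pivoting balance rack

### The arm

A 6-joint arm with a two-finger parallel gripper is mounted at the origin on the work surface. World frame = base frame: x ahead of the robot, y to its left, z up, the work surface at z = 0. Lengths are in mm, angles in rad, forces in N, time in s.
With the tool pointing down it reaches from about 375 to 900 mm from the base axis. Payload 3.1 kg.
Tool frame: the origin (TCP) lies midway between the tips of the shut fingers; the grasp point (between the pads) lies 19 mm behind it; z points along the fingers, y is the line along which they close (so a half turn about z gives the same grasp; the last joint's range is limited). The gripper opens to 87 mm and grips with 3 to 60 N. Pads are 19 mm wide; open, the fingers measure 117 mm over their backs; the gripper's body (75 mm by 190 mm) begins 51 mm behind the grasp point.
Start: joints at [1.157, 0.527, 1.433, -0, 1.181, -0.178], TCP at [145.973, 607.691, 186.048] pointing down, gripper open.
Joint ranges: [-3.08, 3.08], [-0.75, 2.2], [0.22, 2.44], [-1.43, 4.57], [0, 2.65], [-2.85, 2.85]. Speed limits (rad/s): [2.79, 2.79, 3.14, 3.14, 3.14, 3.14].

### API

Orientations are given as a unit quaternion [x, y, z, w].
In Python, from cell import ctrl gives the robot as it stands. The module is installed in compiled form; this text tells all that it offers.
- The arm moves only by the tool drive_tool, never from a script. Its argument "deltas" is a list of rows, each a list of 3 entries, a list of its own where there are three numbers: the shift along the tool's x, y, z scaled (see below), then the turn about the tool's z scaled (see below), then the opening, from 0 (shut) to 1 (fully open). In form: [[[dx, dy, dz], roll, claw], ...]. A call has 1 to 12 rows; each row is the pose to reach, as a shift and turn from the pose commanded when the call began, along the tool's axes at that moment, turning the shorter way round; what a row does not reach only later rows make up. The controller multiplies each number of a shift by 75 cm and each number of a turn by 180 degrees. A row lasts 1/10 s, in which the tool goes at most 50 mm and 8.59 degrees, less where a joint would pass 70% of its speed; a pose out of reach is approached as far as the arm can. A call with a number of a shift or a turn outside -1 to 1 is refused whole. A call with a gripper value outside its range is refused whole. The fingers move at their own pace and stop on an object; the grip force is fixed at half the most. Time passes only in rows, so rows that repeat a pose let the fingers close. It gives the time, the measured TCP pose, the force, the opening and the grip force at its end, in the units of the state.
- ctrl.read_state(): the state, without advancing time (a new reading comes with each control period).
- ctrl.get_image(name): name is "scene" or "top" or "wrist"; returns (picture, depth): 400x640x3 uint8, red, green, blue; 400x640 float32, mm along the optical axis (not along the pixel's ray), 0 where there is no reading.
- ctrl.camera_model(name): a dict with "camera_matrix" (3x3 intrinsics, pixels), "eye" and "orientation" of the camera in the world; the wrist camera has in their place "T_tool_cam" (4x4, takes a point from camera to tool coordinates, whose origin is the TCP and whose axes are the flange's). Camera axes: x right, y down, z forward; pixel columns grow to the right and rows downward; lengths in mm; the calibration is good to about 2 mm. A picture is of the moment at which its call begins: read the wrist's pose just before it. camera_model takes no time and is no camera call.
- ctrl.sign_off(): hands the job in; it is judged then, once.
The state is a dict: "time": time; "qpos": joint angles; "qd": joint speeds; "joint_efforts": joint torques, N m; "ee_pos": TCP position; "eef_rot": TCP orientation; "wrist_force": force on the tool from outside, world axes, zero at the start; "moment": the same for the moment, N m; "opening": finger opening in mm; "gripper_force": force on a finger pad.
Only numpy, scipy, OpenCV 4.12 (cv2) and the standard library are available. Lean on these libraries where they do the work, as an engineer would, in place of code of your own. Each camera call takes 0.05 s, during which the arm holds its last target. There are 200 camera calls.

### The job

Hang the two pressure gauges on the pivoting balance rack, one on the left arm and one on the right: hook each over the steel bar, slide it outwards until you feel it touch that arm's red stop, and let go before taking the next. Be gentle: never knock or lean on the bar or its stops and never let the bar tip beyond about ten degrees; it must end level with both gauges hanging against their stops. Leave the vial, spanner and glass dish where they are.

Things in the scene. Friction and masses are not known exactly. Their poses are not given: they have to be found in the camera images.
- rack_pivot (a point): Pivot of the balance rack, mid-bar, 165 mm up on a fixed post 24 mm wide in y; grey base 120 x 150 x 14 mm. z up, y along the level bar to its left arm, x across it; does not turn with the bar. The steel bar is round, 12 mm thick, 350 mm long, and turns about x through its own centre line.
- bar (a joint): Tilt of the bar (rad), 0 level, positive with the left (+y) arm up. A soft spring of 1.9 N m/rad brings it level; one gauge alone at its stop tips it 0.08 to 0.125 rad, two on one arm can tip it beyond the permitted 0.17 rad.
- stop_left (a joint): Spring travel (m) of the left arm's red stop: 0 free, 0.003 fully in (1 N/mm). A red disc, 28 mm diameter, around the bar, backed by a brass collar clamped at an unmeasured place, different on each arm: its inner face, which the hook meets, is 101 to 139 mm from the pivot; to be seen or felt. More than 10 N on the bar or a stop is too much.
- stop_right (a joint): The same for the red stop on the right (-y) arm, positive when pressed outwards (0 free, 0.003 fully in).
- gauge_a_grip (a point): Centre of the blue grip block on top of gauge_a, a small round steel pressure gauge with a hook (180 g, within 5 %), standing on its foot 138 mm below this point. Block 14 mm thick (x), 24 wide (y), 44 tall. Round body 52 mm wide (y), up to 40 deep (x), its top 81 mm below this point. z up; x points the way the hook opens (shank on the -x side).
- gauge_b_grip (a point): Centre of the blue grip block on top of gauge_b, a small round steel pressure gauge with a hook (180 g, within 5 %), standing on its foot 138 mm below this point. Block 14 mm thick (x), 24 wide (y), 44 tall. Round body 52 mm wide (y), up to 40 deep (x), its top 81 mm below this point. z up; x points the way the hook opens (shank on the -x side).
- gauge_a_hook (a point): Inside top of the hook of gauge_a, at its middle, 28 mm straight below the blue block's centre: rests on the bar's top when hung. Hook 24 mm wide along y, 18 mm clear inside along x, lip 10 mm deep; 43 mm free height between lip and gauge body, through which the bar enters as the gauge is moved along its +x.
- gauge_b_hook (a point): Inside top of the hook of gauge_b, at its middle, 28 mm straight below the blue block's centre: rests on the bar's top when hung. Hook 24 mm wide along y, 18 mm clear inside along x, lip 10 mm deep; 43 mm free height between lip and gauge body, through which the bar enters as the gauge is moved along its +x.
- vial: Small closed jar, 34 mm diameter, 60 mm tall, to be left alone; origin under its centre.
- spanner: Spanner 150 mm long lying on the bench, to be left alone; origin under its middle.
- dish: Glass dish, 80 mm diameter, 30 mm tall, to be left alone; origin under its centre.
Things that resemble listed ones, but are neither listed nor needed, are in the scene too. Leave any yellow look-alike of the part that bears gauge_b_grip alone.

How it is judged:
By the outcome, as a careful person would: the job done as asked, in the order asked, and still so for the second after the job is handed in, with the robot touching nothing.
It also fails if it takes over 64 s, if anything falls off the work surface, if the arm or the gripper's body presses on something with over 40 N, if the wrist force passes 120 N, or if a joint passes its speed limit or range.

## Working session

There is one attempt and no reset: what is moved stays moved. The work goes in short steps, Python scripts to look and compute and a tool call to move; the robot and the scene stay as the last step left them, time stands still between calls to the robot, and variables do not carry over. Pictures are saved under pics/ and viewed, at most 10 in all, crops included, and the job is handed in when it is done.

Besides the shell and the picture viewer there is one more tool, called as name(argument=value, ...) on one line, values as JSON. drive_tool: Moves the arm, as the interface text tells. Its arguments: {"type":"object","properties":{"deltas":{"type":"array","items":{"type":"array"}}},"required":["deltas"]}

```bash
mkdir -p pics; cat > h.py <<'E'
import numpy as np, cv2
from scipy.spatial.transform import Rotation as R
from cell import ctrl
def grab(n):
    s=ctrl.read_state(); im,d=ctrl.get_image(n); m=ctrl.camera_model(n); K=np.array(m["camera_matrix"])
    if n=="wrist":
        T=np.eye(4);T[:3,:3]=R.from_quat(s["eef_rot"]).as_matrix();T[:3,3]=s["ee_pos"];T=T@np.array(m["T_tool_cam"])
    else:
        T=np.eye(4);o=np.array(m["orientation"]);T[:3,:3]=R.from_quat(o).as_matrix() if o.size==4 else o;T[:3,3]=m["eye"]
    return im,d,K,T
def cloud(d,K,T):
    v,u=np.mgrid[:d.shape[0],:d.shape[1]]
    p=np.stack([(u-K[0,2])/K[0,0]*d,(v-K[1,2])/K[1,1]*d,d],-1)
    P=p@T[:3,:3].T+T[:3,3]; P[d<=0]=np.nan
    return P
E
python3 - <<'E'
from h import *
for n in["scene","top"]:
    im,d,K,T=grab(n); cv2.imwrite(f"pics/{n}0.png",im[...,::-1]); np.savez(f"{n}0.npz",im=im,d=d,K=K,T=T)
    print(n,T.round(2).tolist(),K.round(1).tolist())
s=ctrl.read_state();print(s)
E
```

```text
scene [[-0.73, 0.43, -0.53, 1196.07], [0.68, 0.46, -0.57, 675.83], [0.01, -0.78, -0.63, 888.01], [0.0, 0.0, 0.0, 1.0]] [[407.3, 0.0, 316.3], [0.0, 407.3, 197.7], [0.0, 0.0, 1.0]]
top [[-0.02, -0.99, 0.15, 395.4], [-1.0, 0.02, 0.02, -8.6], [-0.03, -0.15, -0.99, 1075.98], [0.0, 0.0, 0.0, 1.0]] [[376.2, 0.0, 314.7], [0.0, 376.2, 195.7], [0.0, 0.0, 1.0]]
{'time': 0.1, 'qpos': array([ 1.15648843e+00,  5.28377911e-01,  1.43376660e+00,  1.72886965e-05,
        1.18141902e+00, -1.78485625e-01]), 'qd': array([ 0.00270051, -0.00204554, -0.00372934, -0.00011122, -0.00063604,
        0.00038983]), 'joint_efforts': array([ 1.52317502e-04, -4.40988672e+01, -1.77150714e+01,  6.35200460e-02,
        5.33393794e-02, -4.58436489e-05]), 'ee_pos': array([145.68477357, 607.03184597, 185.16908615]), 'eef_rot': array([ 1.17641316e-01,  9.93055663e-01, -9.40134173e-04, -2.95468536e-04]), 'wrist_force': array([ 0.20713449, -0.23679334,  0.29045579]), 'moment': array([-0.00974006, -0.00914231,  0.04412811]), 'gripper_force': 0.0, 'opening': 86.93506110605382}
```

View pics/scene0.png

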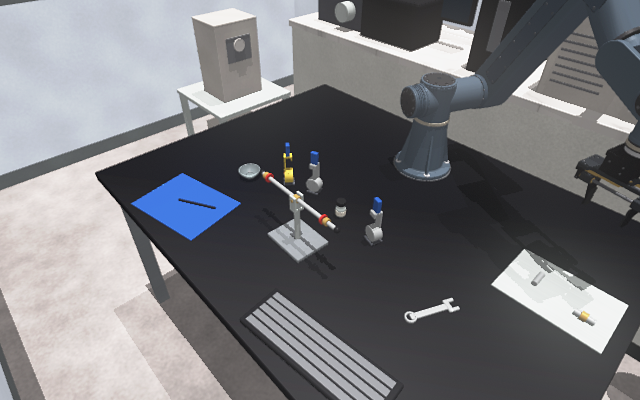

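View pics/top0.png

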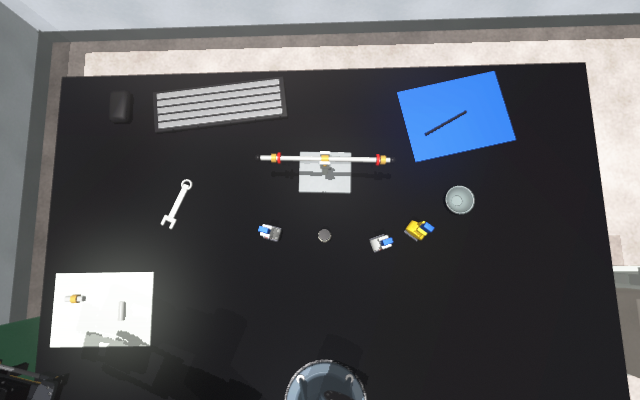

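The scene view shows the steel gauges at about (315,170) and (377,215), the yellow look-alike at (288,165) and the bar from (267,175) to (335,228). In the top view the gauges are near (265,231) and (385,242), and the red stops near (277,158) and (379,160).

```bash
cat > m.py <<'E'
from h import *
for n in["scene","top"]:
    z=np.load(n+"0.npz");im,d,K,T=[z[k] for k in("im","d","K","T")];P=cloud(d,K,T)
    hsv=cv2.cvtColor(im,cv2.COLOR_RGB2HSV);H,S,V=[hsv[...,i].astype(int) for i in range(3)]
    ok=np.isfinite(P[...,2])&(P[...,0]>250)&(P[...,0]<900)&(abs(P[...,1])<450)&(P[...,2]<230)
    def blobs(name,m,mn=6):
        k,l,st,c=cv2.connectedComponentsWithStats((m).astype(np.uint8))
        for i in range(1,k):
            if st[i,4]<mn: continue
            q=P[l==i]; xy=q[:,:2].astype(np.float32); (c0,sz,a)=cv2.minAreaRect(xy)
            print(n,name,st[i,4],c[i].round(1),"med",np.median(q,0).round(1),"lo",np.percentile(q,5,0).round(0),"hi",np.percentile(q,95,0).round(0),"rect",np.round(c0,1),np.round(sz,1),round(a,1))
    blobs("blue",ok&(H>100)&(H<125)&(S>120)&(P[...,2]>60))
    blobs("red",ok&((H<6)|(H>174))&(S>130)&(P[...,2]>120))
    blobs("yellow",ok&(H>15)&(H<32)&(S>120)&(P[...,2]>10))
    blobs("steelbody",ok&(S<60)&(V>60)&(P[...,2]>25)&(P[...,2]<75),20)
    m=ok&(S<50)&(V>120)&(P[...,2]>150)&(P[...,2]<185);q=P[m];print("bar",m.sum());
    if len(q)>20:
        l=cv2.fitLine(q.astype(np.float32),cv2.DIST_HUBER,0,.01,.01).ravel();print(l.round(3),q[:,1].min(),q[:,1].max())
E
python3 m.py
```

```text
scene blue 54 [287.3 148.1] med [ 459.5 -250.5  150.7] lo [ 446. -267.  124.] hi [ 465. -245.  161.] rect [ 453.7 -257.6] [30.1 13.7] 52.9
scene blue 92 [314.2 157. ] med [ 425.  -153.9  144.5] lo [ 413. -165.  121.] hi [ 430. -144.  160.] rect [ 420.5 -156.4] [20.5 23.5] 22.6
scene blue 116 [377.  204.5] med [459.7 148.  144.3] lo [452. 134. 120.] hi [465. 156. 161.] rect [456.9 146.5] [25.7 16.3] 67.9
scene red 37 [268.7 176.5] med [ 624.8 -139.2  170.8] lo [ 610. -143.  156.] hi [ 634. -135.  177.] rect [ 620.7 -139. ] [10.3 28.6] 86.5
scene red 38 [321.9 217.8] med [637.7 104.8 172.9] lo [623. 100. 159.] hi [644. 107. 179.] rect [631.4 102.7] [26.   8.6] 5.3
scene yellow 161 [287.8 169.9] med [ 463.6 -248.1   52. ] lo [ 447. -266.   22.] hi [ 477. -234.  115.] rect [ 458.7 -253.9] [42.8 29.6] 49.7
scene yellow 16 [265.1 173.9] med [ 626.4 -153.1  174.6] lo [ 618. -159.  166.] hi [ 632. -150.  176.] rect [ 624.1 -153.8] [10.5 15.7] 84.7
scene yellow 16 [296.6 195.9] med [626.5  -7.7 174.2] lo [622. -16. 172.] hi [630.  -2. 176.] rect [625.5  -9. ] [14.6  9. ] 85.8
scene yellow 33 
[... 2351 characters left out ...]
-12.4] [ 3.8 14.2] 2.7
top steelbody 179 [461.  198.9] med [ 540.2 -395.1   29.7] lo [ 502. -421.   26.] hi [ 574. -349.   33.] rect [ 537.1 -384.7] [77.  75.8] 88.4
top steelbody 102 [274.8 232.9] med [452.2 126.7  50.9] lo [439. 116.  34.] hi [465. 136.  58.] rect [452.2 128.1] [22.  30.3] 72.8
top steelbody 118 [323.8 234.6] med [445.3  -7.3  60.1] lo [433. -21.  30.] hi [457.   6.  63.] rect [445.3  -6.7] [30.3 31.1] 24.9
top steelbody 103 [375.  243.8] med [ 417.8 -144.1   50.9] lo [ 404. -154.   36.] hi [ 431. -134.   57.] rect [ 418.5 -147.2] [30.7 24.9] 17.0
bar 591
[ 3.90000e-02  9.99000e-01  0.00000e+00  6.27411e+02 -9.20800e+00
  1.70592e+02] -173.65124230014527 148.21736502287035
```

```bash
python3 - <<'E'
from h import *
for n in["scene","top"]:
    z=np.load(n+"0.npz");im,d,K,T=[z[k] for k in("im","d","K","T")];P=cloud(d,K,T)
    for name,c,a in(("L",(456,144),-22),("R",(421,-158),19.5)):
        q=P[np.isfinite(P[...,2])].reshape(-1,3);q=q[(np.hypot(q[:,0]-c[0],q[:,1]-c[1])<45)]
        a=np.radians(a);u=(q[:,0]-c[0])*np.cos(a)+(q[:,1]-c[1])*np.sin(a);v=-(q[:,0]-c[0])*np.sin(a)+(q[:,1]-c[1])*np.cos(a)
        for lo in range(20,165,12):
            m=(q[:,2]>lo)&(q[:,2]<=lo+12)
            if m.sum()>2: print(n,name,lo,m.sum(),"u",np.percentile(u[m],[5,50,95]).round(0),"v",np.percentile(v[m],[5,50,95]).round(0))
m=ctrl.camera_model("wrist");print(np.array(m["T_tool_cam"]).round(2),m["camera_matrix"])
z=np.load("scene0.npz");im=z["im"];cv2.imwrite("pics/crop.png",cv2.resize(im[130:255,255:400,::-1],None,fx=5,fy=4.8,interpolation=cv2.INTER_CUBIC))
E
```

```text
scene L 20 43 u [-13.  12.  16.] v [-19.  16.  25.]
scene L 32 64 u [-15.   9.  15.] v [-16.  20.  26.]
scene L 44 90 u [-15.   2.  14.] v [-13.  11.  20.]
scene L 56 36 u [-13.  -9.  12.] v [-12.   3.  12.]
scene L 68 21 u [-17. -11.  -9.] v [-9.  0. 10.]
scene L 80 15 u [-15. -11.  -9.] v [-10.   3.  10.]
scene L 92 21 u [-16.  -9.  13.] v [-9.  6. 12.]
scene L 104 43 u [-15.   8.  14.] v [-9.  7. 13.]
scene L 116 34 u [-7.  4. 11.] v [-9.  7. 12.]
scene L 128 28 u [-5.  4.  7.] v [-9.  6. 12.]
scene L 140 27 u [-6.  4.  6.] v [-6.  8. 13.]
scene L 152 40 u [-7.  1.  7.] v [-9.  1. 12.]
scene R 20 38 u [ 0. 14. 16.] v [-21.   6.  25.]
scene R 32 52 u [-9. 13. 17.] v [-20.  12.  27.]
scene R 44 71 u [-14.   6.  16.] v [-16.   7.  21.]
scene R 56 29 u [-14.  -9.  14.] v [-9.  1. 12.]
scene R 68 22 u [-13. -11.  -8.] v [-9.  3. 13.]
scene R 80 10 u [-15. -10.  -8.] v [ 0.  6. 11.]
scene R 92 17 u [-14.  -7.  13.] v [-5.  9. 12.]
scene R 104 29 u [-12.  11.  15.] v [-10.   7.  12.]
scene R 116 30 u [-6.  6. 13.] v [-9.  3. 12.]
scene R 128 23 u [-3.  5.  7.] v [-10.   4.  14.]
scene R 
[... 576 characters left out ...]
2 20 u [-13.   1.  16.] v [18. 22. 23.]
top R 44 67 u [-11.   3.  15.] v [ 2. 13. 20.]
top R 56 16 u [-9.  6. 16.] v [-4.  5. 10.]
top R 104 29 u [-12.  -7.  13.] v [-13.   1.  10.]
top R 116 33 u [-11.   8.  15.] v [-12.   1.  10.]
top R 128 4 u [-4.  2.  7.] v [ 3. 10. 10.]
top R 140 6 u [-5.  3.  8.] v [-1. 10. 10.]
top R 152 58 u [-5.  1.  7.] v [-12.  -1.  10.]
[[ 0.0000e+00 -9.7000e-01 -2.5000e-01  6.9230e+01]
 [ 1.0000e+00  0.0000e+00  0.0000e+00 -1.0000e-02]
 [-0.0000e+00 -2.5000e-01  9.7000e-01 -1.9998e+02]
 [ 0.0000e+00  0.0000e+00  0.0000e+00  1.0000e+00]] [[297.87375779   0.         315.67220637]
 [  0.         297.87375779 197.60756309]
 [  0.           0.           1.        ]]
```

View pics/crop.png

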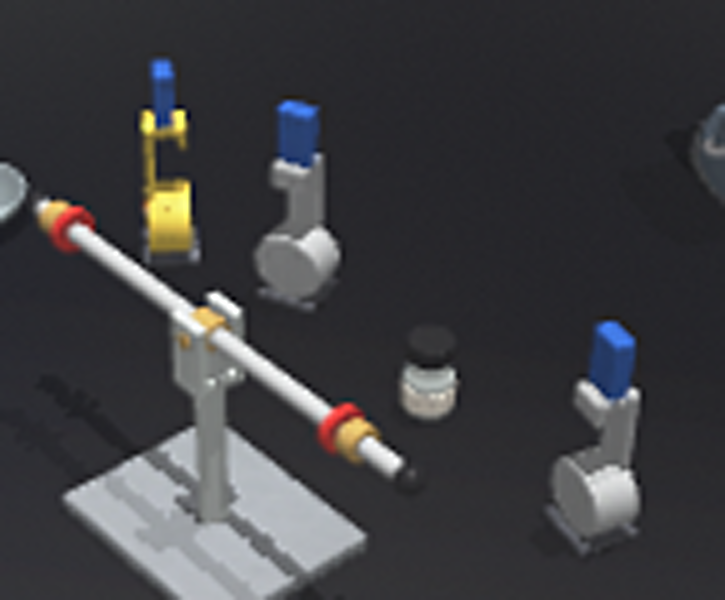

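The crop shows both steel gauges with their shank on the robot side and the hook opening towards the bar, so gauge +x points ahead. Moving above the left gauge.

drive_tool(deltas=[[[-0.5465, -0.5057, -0.0853], 0.547, 1], [[-0.5465, -0.5057, -0.0853], 0.547, 1], [[-0.5465, -0.5057, -0.0853], 0.547, 1], [[-0.5465, -0.5057, -0.0853], 0.547, 1], [[-0.5465, -0.5057, -0.0853], 0.547, 1], [[-0.5465, -0.5057, -0.0853], 0.547, 1], [[-0.5465, -0.5057, -0.0853], 0.547, 1], [[-0.5465, -0.5057, -0.0853], 0.547, 1], [[-0.5465, -0.5057, -0.0853], 0.547, 1], [[-0.5465, -0.5057, -0.0853], 0.547, 1], [[-0.5465, -0.5057, -0.0853], 0.547, 1], [[-0.5465, -0.5057, -0.0853], 0.547, 1]])

```text
time: 1.3
ee_pos: [459.5, 139.1, 250.6]
eef_rot: [0.832, 0.556, 0.001, 0.002]
wrist_force: [0.0, 0.5, 0.5]
opening: 87.4
gripper_force: 0.0
```

drive_tool(deltas=[[[0, 0, 0], 0, 1], [[0, 0, 0], 0, 1], [[0, 0, 0], 0, 1]])

```text
time: 1.6
ee_pos: [454.5, 144.2, 249.6]
eef_rot: [0.828, 0.561, -0.001, -0.001]
wrist_force: [-0.0, -0.4, 1.7]
opening: 87.3
gripper_force: 0.0
```

```bash
cat >> h.py <<'E'
def pose():
    s=ctrl.read_state();M=R.from_quat(s["eef_rot"]).as_matrix();return s,M,np.degrees(np.arctan2(M[1,1],M[0,1]))
def plan(target,yaw=None):
    s,M,y=pose();d=M.T@(np.array(target,float)-s["ee_pos"])/750
    t=0 if yaw is None else -((yaw-y+180)%360-180)/180
    print("now",s["ee_pos"].round(1),"yaw",round(y,2),"F",s["wrist_force"].round(2),"t",round(s["time"],1),"open",round(s["opening"],1));print("plan",d.round(4),"roll",round(t,4))
def wblue(name="w"):
    im,d,K,T=grab("wrist");P=cloud(d,K,T);cv2.imwrite(f"pics/{name}.png",im[...,::-1])
    hsv=cv2.cvtColor(im,cv2.COLOR_RGB2HSV);H,S=hsv[...,0],hsv[...,1]
    m=(H>100)&(H<125)&(S>120)&(P[...,2]>155)&(P[...,2]<170)
    k,l,st,c=cv2.connectedComponentsWithStats(m.astype(np.uint8))
    for i in range(1,k):
        if st[i,4]<40: continue
        v,u=np.nonzero(l==i);r=np.stack([(u-K[0,2])/K[0,0],(v-K[1,2])/K[1,1],np.ones(len(u))],1)@T[:3,:3].T
        q=T[:3,3]+r*((160-T[2,3])/r[:,2])[:,None]
        c0,sz,a=cv2.minAreaRect(q[:,:2].astype(np.float32));print("blue top",st[i,4],np.round(c0,1),np.round(sz,1),round(a,1),"z",np.median(P[l==i][:,2]).round(1))
    return im,d,K,T
E
python3 - <<'E'
from h import *
wblue("w1");plan([456,143,127],-22)
E
```

```text
blue top 324 [453.  144.1] [24.3 13.6] 71.6 z 161.1
now [454.6 144.3 249.7] yaw -21.81 F [-0.1   0.24  0.23] t 1.6 open 87.0
plan [-0.0009  0.0026  0.1636] roll 0.0011
```

drive_tool(deltas=[[[-0.001, -0.001, 0.05], -0.007, 1], [[-0.001, -0.001, 0.1], -0.007, 1], [[-0.001, -0.001, 0.14], -0.007, 1], [[-0.001, -0.001, 0.1636], -0.007, 1], [[-0.001, -0.001, 0.1636], -0.007, 1], [[-0.001, -0.001, 0.1636], -0.007, 1], [[-0.001, -0.001, 0.1636], -0.007, 0.3], [[-0.001, -0.001, 0.1636], -0.007, 0.1], [[-0.001, -0.001, 0.1636], -0.007, 0], [[-0.001, -0.001, 0.1636], -0.007, 0], [[-0.001, -0.001, 0.1636], -0.007, 0], [[-0.001, -0.001, 0.1636], -0.007, 0]])

```text
time: 2.85
ee_pos: [455.0, 142.7, 127.4]
eef_rot: [0.823, 0.568, 0.0, 0.0]
wrist_force: [-0.2, 0.1, -0.6]
opening: 46.6
gripper_force: 0.0
```

drive_tool(deltas=[[[0, 0, 0], 0, 0], [[0, 0, 0], 0, 0], [[0, 0, 0], 0, 0]])

```text
time: 3.15
ee_pos: [454.9, 142.7, 127.3]
eef_rot: [0.823, 0.568, -0.0, -0.0]
wrist_force: [-0.7, -0.1, -1.4]
opening: 22.7
gripper_force: 0.0
```

```bash
python3 - <<'E'
from h import *
plan([500,70,230],-2.3)
print(ctrl.read_state()["gripper_force"])
E
```

```text
now [454.9 142.7 127.3] yaw -20.71 F [-0.71 -0.13 -1.4 ] t 3.1 open 22.7
plan [-0.0694  0.0905 -0.1369] roll -0.1023
0.0
```

drive_tool(deltas=[[[0, 0, 0], 0, 0], [[0, 0, 0], 0, 0], [[0, 0, 0], 0, 0], [[0, 0, 0], 0, 0], [[0, 0, 0], 0, 0]])

```text
time: 3.65
ee_pos: [454.9, 142.8, 127.3]
eef_rot: [0.823, 0.568, -0.0, -0.0]
wrist_force: [0.1, 0.0, -0.3]
opening: -0.0
gripper_force: 0.0
```

drive_tool(deltas=[[[0, 0, -0.02], 0, 0], [[0, 0, -0.06], 0, 0], [[0, 0, -0.1], 0, 0], [[0, 0, -0.14], 0, 0], [[0, 0, -0.18], 0, 0], [[0, 0, -0.18], 0, 0], [[0, 0, -0.18], 0, 0], [[0, 0, -0.18], 0, 0]])

```text
time: 4.45
ee_pos: [453.8, 142.6, 261.1]
eef_rot: [0.823, 0.568, -0.001, -0.001]
wrist_force: [0.7, 0.6, 0.1]
opening: 0.4
gripper_force: 0.0
```

```bash
python3 - <<'E'
from h import *
plan([540,55,290],-2.3)
print(ctrl.read_state()["gripper_force"],ctrl.read_state()["qpos"])
E
```

```text
now [453.8 142.6 261.1] yaw -20.71 F [0.65 0.6  0.09] t 4.5 open 0.4
plan [-0.0687  0.1488 -0.0388] roll -0.1023
0.0 [ 6.90502821e-02  2.33215226e-01  1.69272492e+00 -3.33713454e-05
  1.21839593e+00  4.30518116e-01]
```

```bash
python3 - <<'E'
from h import *
im,d,K,T=wblue("w2")
im,d,K,T=grab("scene");cv2.imwrite("pics/c2.png",cv2.resize(im[80:255,255:480,::-1],None,fx=3.4,fy=3.4))
a=cv2.imread("pics/c2.png");b=cv2.resize(cv2.imread("pics/w2.png"),(0,0),fx=.6,fy=.6)
w=np.zeros((600,800,3),np.uint8);a=a[:360];w[:a.shape[0],:a.shape[1]]=a;w[360:,:384]=b;cv2.imwrite("pics/c2.png",w)
E
```

```text
blue top 302 [453.  143.8] [24.4 13.5] 69.4 z 161.1
```

View pics/c2.png

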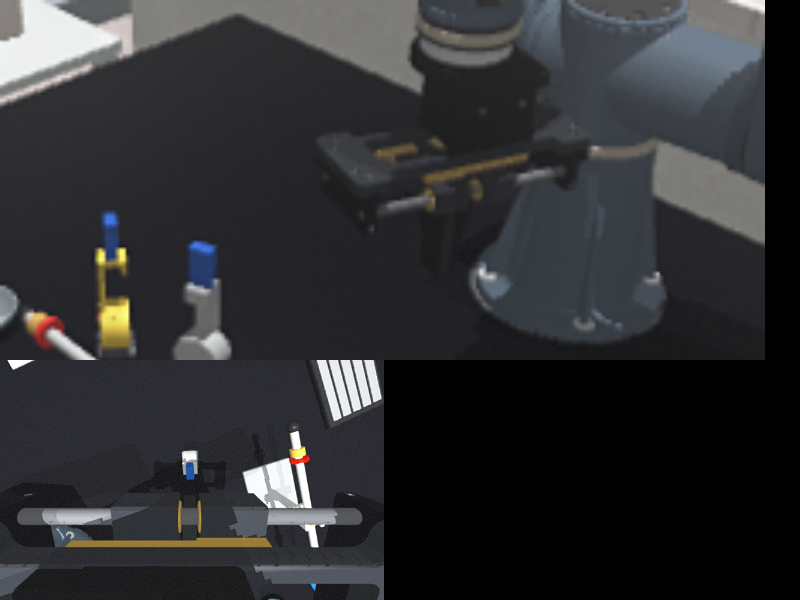

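The inset shows the shut fingers around (190,515) and the blue block still standing at (190,468): the grasp missed, so I check where the fingers really are in both cameras.

```bash
python3 - <<'E'
from h import *
s,M,y=pose()
for n in("wrist","scene","top"):
    im,d,K,T=grab(n);P=cloud(d,K,T);q=P.reshape(-1,3);c=(q-s["ee_pos"])@M
    m=np.isfinite(c[:,0])&(abs(c[:,0])<60)&(abs(c[:,1])<40)
    for lo in range(-70,12,8):
        k=m&(c[:,2]>lo)&(c[:,2]<=lo+8)
        if k.sum()>3: print(n,lo,k.sum(),"x",np.percentile(c[k,0],[2,50,98]).round(0),"y",np.percentile(c[k,1],[2,50,98]).round(0))
    t=T[:3,:3].T@(s["ee_pos"]-T[:3,3]);print("tcp px",(K@t/t[2])[:2].round(1),"z",t[2].round(0),"depth",d[tuple((K@t/t[2])[1::-1].round().astype(int))])
    if n=="wrist":cv2.imwrite("pics/w3.png",im[...,::-1])
E
```

```text
wrist -70 104 x [ 8. 10. 11.] y [-8. -2.  4.]
wrist -62 180 x [ 9. 10. 11.] y [-9. -2.  5.]
wrist -54 173 x [ 9. 10. 11.] y [-10.  -1.   6.]
wrist -46 160 x [ 9. 10. 11.] y [-10.  -1.   7.]
wrist -38 12 x [ 9. 10. 11.] y [-10.  -3.   5.]
tcp px [318.  219.8] z 210.0 depth 484.42496
scene -70 27 x [-6. 10. 13.] y [-10.   3.  12.]
scene -62 31 x [-9.  9. 13.] y [-8.  6. 11.]
scene -54 30 x [-7. 10. 14.] y [-9.  7. 10.]
scene -46 23 x [-7. 10. 13.] y [-8.  3. 10.]
scene -38 4 x [-1.  9.  9.] y [2. 6. 8.]
tcp px [381.4 169.3] z 1092.0 depth 1547.4114
tcp px [254.7 227.2] z 818.0 depth 771.9651
```

View pics/w3.png

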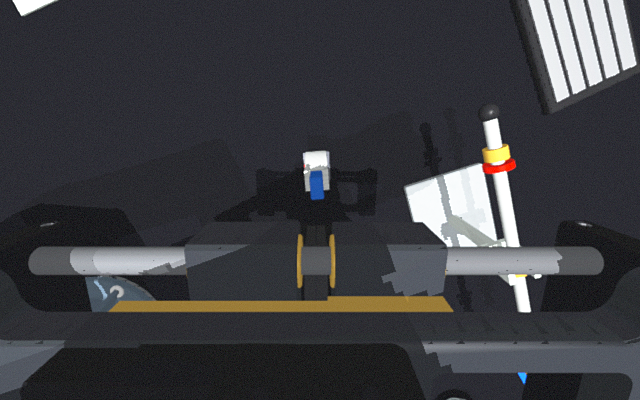

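The picture shows the block at (317,185) and the real fingertips ending near (315,240). Depth from two cameras puts the tips about 37 mm behind the reported TCP. I check whether the whole hand is shifted as well, meaning the body too.

```bash
python3 - <<'E'
from h import *
s,M,y=pose()
for n in("wrist","scene"):
    im,d,K,T=grab(n);P=cloud(d,K,T);q=P.reshape(-1,3);c=(q-s["ee_pos"])@M
    m=np.isfinite(c[:,0])&(abs(c[:,0])<110)&(abs(c[:,1])<110)
    for lo in range(-170,-20,5):
        k=m&(c[:,2]>lo)&(c[:,2]<=lo+5)
        if k.sum()>3: print(n,lo,k.sum(),"x",np.percentile(c[k,0],[2,98]).round(0),"y",np.percentile(c[k,1],[2,98]).round(0),end=" | ")
    print()
    k=m&(abs(c[:,1])<8)&(abs(c[:,0])<14)&(c[:,2]>-60)&(c[:,2]<20);print("tip z",c[k,2].max())
E
```

```text
wrist -160 9260 x [22. 27.] y [-51.  14.] | wrist -155 14583 x [14. 26.] y [-64.  62.] | wrist -150 14625 x [11. 28.] y [-65.  64.] | wrist -145 10227 x [ 6. 35.] y [-69.  66.] | wrist -140 2692 x [23. 25.] y [-50.  31.] | wrist -135 14220 x [23. 38.] y [-48.  77.] | wrist -130 8664 x [-9. 38.] y [-81.  78.] | wrist -125 10110 x [-15.  38.] y [-81.  78.] | wrist -120 3658 x [-23.  38.] y [-84.  81.] | wrist -115 2592 x [-30.  38.] y [-85.  82.] | wrist -110 699 x [-33.  36.] y [-82.  79.] | wrist -105 41 x [ 4. 11.] y [-7.  3.] | wrist -100 13 x [-1. 11.] y [-7.  3.] | wrist -95 38 x [-1.  8.] y [-7.  3.] | wrist -90 566 x [-7.  5.] y [-7.  3.] | wrist -85 19 x [-10.  -2.] y [-2. -1.] | wrist -80 27 x [-8.  1.] y [-2. -1.] | wrist -70 38 x [ 9. 11.] y [-8.  4.] | wrist -65 117 x [ 8. 11.] y [-8.  5.] | wrist -60 105 x [ 9. 11.] y [-8.  5.] | wrist -55 119 x [ 9. 11.] y [-10.   6.] | wrist -50 104 x [ 9. 11.] y [-10.   7.] | wrist -45 103 x [ 9. 11.] y [-10.   7.] | wrist -40 45 x [ 9. 11.] y [-10.   6.] | 
tip z -36.982274966586466
scene -170 62 x [-18.  30.] y [-49.  16.] | scene -1
[... 330 characters left out ...]
1.] y [-83.  85.] | scene -125 189 x [-28.  40.] y [-81.  87.] | scene -120 116 x [-26.  40.] y [-82.  87.] | scene -115 93 x [-31.  39.] y [-82.  87.] | scene -110 33 x [-29.  39.] y [-84.  87.] | scene -95 7 x [10. 15.] y [-16.  16.] | scene -90 26 x [-7. 14.] y [-15.  16.] | scene -85 21 x [-7. 14.] y [-14.  15.] | scene -80 25 x [-2. 15.] y [-11.  15.] | scene -75 17 x [-5. 13.] y [-8. 14.] | scene -70 19 x [-6. 13.] y [-11.  13.] | scene -65 16 x [-4. 14.] y [-7. 11.] | scene -60 17 x [-6. 12.] y [-9. 10.] | scene -55 17 x [-8. 12.] y [-6. 10.] | scene -50 18 x [-8. 14.] y [-8. 10.] | scene -45 17 x [-5. 13.] y [-7. 10.] | scene -40 10 x [-7. 12.] y [-8.  9.] | 
tip z -37.73271110093908
```

The whole hand sits 37 mm behind the reported TCP: real tip height = reported z + 37. I correct every height for that and grasp again.

drive_tool(deltas=[[[0.0015, -0.001, 0], 0, 1], [[0.0015, -0.001, 0], 0, 1], [[0.0015, -0.001, 0], 0, 1], [[0.0015, -0.001, 0.03], 0, 1], [[0.0015, -0.001, 0.06], 0, 1], [[0.0015, -0.001, 0.09], 0, 1], [[0.0015, -0.001, 0.11], 0, 1], [[0.0015, -0.001, 0.12], 0, 1], [[0.0015, -0.001, 0.12], 0, 1], [[0.0015, -0.001, 0.16], 0, 1], [[0.0015, -0.001, 0.2], 0, 1], [[0.0015, -0.001, 0.228], 0, 1]])

```text
time: 6.0
ee_pos: [455.2, 144.1, 91.0]
eef_rot: [0.823, 0.569, 0.001, 0.0]
wrist_force: [-0.2, 0.4, 0.4]
opening: 84.5
gripper_force: 0.0
```

drive_tool(deltas=[[[0, 0, 0], 0, 1], [[0, 0, 0], 0, 0], [[0, 0, 0], 0, 0], [[0, 0, 0], 0, 0], [[0, 0, 0], 0, 0], [[0, 0, 0], 0, 0], [[0, 0, 0], 0, 0], [[0, 0, 0], 0, 0], [[0, 0, 0], 0, 0], [[0, 0, 0], 0, 0], [[0, 0, 0], 0, 0]])

```text
time: 7.1
ee_pos: [454.6, 144.1, 91.3]
eef_rot: [0.823, 0.568, -0.0, -0.0]
wrist_force: [0.2, -1.1, 0.4]
opening: 14.9
gripper_force: 3.6
```

```bash
python3 - <<'E'
from h import *
plan([520,80,200],-2.3);print(ctrl.read_state()["gripper_force"])
E
```

```text
now [454.6 144.1  91.3] yaw -20.71 F [ 0.18 -1.1   0.4 ] t 7.1 open 14.9
plan [-0.0491  0.1117 -0.145 ] roll -0.1023
3.6106545239090337
```

drive_tool(deltas=[[[0, 0, -0.02], 0, 0], [[0, 0, -0.06], 0, 0], [[0, 0, -0.1], 0, 0], [[-0.01, 0.03, -0.1156], -0.02, 0], [[-0.025, 0.07, -0.1156], -0.04, 0], [[-0.04, 0.11, -0.1156], -0.06, 0], [[-0.055, 0.15, -0.1156], -0.085, 0], [[-0.0653, 0.175, -0.1156], -0.1023, 0], [[-0.0653, 0.182, -0.1156], -0.1023, 0], [[-0.0653, 0.182, -0.1156], -0.1023, 0], [[-0.0653, 0.182, -0.1156], -0.1023, 0], [[-0.0653, 0.182, -0.1156], -0.1023, 0]])

```text
time: 8.3
ee_pos: [563.6, 51.1, 177.8]
eef_rot: [0.721, 0.693, -0.0, -0.001]
wrist_force: [0.3, 0.3, -1.8]
opening: 13.6
gripper_force: 30.0
```

```bash
cat > bar.py <<'E'
from h import *
def bar(yr=(-400,400)):
    im,d,K,T=grab("wrist");P=cloud(d,K,T)
    hsv=cv2.cvtColor(im,cv2.COLOR_RGB2HSV).astype(int);H,S,V=hsv[...,0],hsv[...,1],hsv[...,2]
    ok=(P[...,0]>595)&(P[...,0]<665)&(P[...,2]>140)&(P[...,2]<215)
    v,u=np.mgrid[:400,:640];r=np.stack([(u-K[0,2])/K[0,0],(v-K[1,2])/K[1,1],np.ones(u.shape)],-1)@T[:3,:3].T
    m=ok&(S<60)&(V>90);X=T[:3,3]+r*((165-T[2,3])/r[...,2])[...,None]
    for y in range(-140,150,20):
        k=m&(abs(X[...,1]-y)<3)
        if k.sum()>8:
            x=X[...,0][k];print("bar y",y,"x",np.percentile(x,[3,97]).round(1),"mid",np.mean(np.percentile(x,[3,97])).round(1),"topz",np.percentile(P[...,2][k],95).round(1))
    k=ok&((H<6)|(H>174))&(S>130)
    n,l,st,c=cv2.connectedComponentsWithStats(k.astype(np.uint8))
    for i in range(1,n):
        if st[i,4]>25: q=P[l==i];print("red y",np.percentile(q[:,1],[3,50,97]).round(1),"x",np.percentile(q[:,0],[3,97]).round(1),"z",np.percentile(q[:,2],97).round(1))
    k=ok&(H>15)&(H<32)&(S>110);n,l,st,c=cv2.connectedComponentsWithStats(k.astype(np.uint8))
    for i in range(1,n):
        if st[i,4]>25: q=P[l==i];print("brass y",np.percentile(q[:,1],[3,50,97]).round(1),"x",np.percentile(q[:,0],[3,97]).round(1))
    return im
E
python3 - <<'E'
from bar import *
plan([600,50,178],-2.3);im=bar();cv2.imwrite("pics/w4.png",im[...,::-1])
E
```

```text
now [563.6  51.1 177.8] yaw -2.25 F [ 0.27  0.35 -1.76] t 8.3 open 13.6
plan [ 0.0005  0.0486 -0.0003] roll 0.0003
bar y 60 x [622.4 634.2] mid 628.3 topz 172.7
bar y 80 x [623.3 634.8] mid 629.0 topz 173.0
bar y 100 x [623.5 634.8] mid 629.1 topz 172.9
bar y 120 x [625.4 636.4] mid 630.9 topz 177.1
bar y 140 x [625.5 637.5] mid 631.5 topz 173.3
red y [100.1 103.4 106.2] x [615.7 640.7] z 181.0
brass y [110.5 115.9 121.5] x [619.1 638.7]
```

View pics/w4.png

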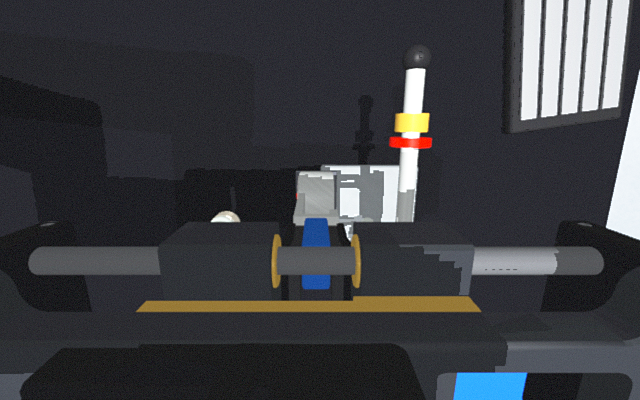

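The block is held square between the pads at (315,255). The bar shows from (405,220) to (417,55), with the red stop at (410,142). Inserting the hook over the bar.

drive_tool(deltas=[[[0, 0.015, 0], 0, 0], [[0, 0.035, 0], 0, 0], [[0, 0.055, 0], 0, 0], [[0, 0.07, 0], 0, 0], [[0, 0.08, 0], 0, 0], [[0, 0.088, 0], 0, 0], [[0, 0.088, 0], 0, 0], [[0, 0.088, 0], 0, 0], [[0, 0.088, 0], 0, 0]])

```text
time: 9.25
ee_pos: [630.4, 47.4, 178.0]
eef_rot: [0.721, 0.693, -0.0, -0.0]
wrist_force: [-0.1, -0.5, -2.1]
opening: 13.7
gripper_force: 30.0
```

```bash
python3 - <<'E'
from bar import *
plan([629.5,48,158],-2.3);bar()
im,d,K,T=grab("scene");t=T[:3,:3].T@(np.array([629,50,175])-T[:3,3]);u,v=(K@t/t[2])[:2].astype(int)
cv2.imwrite("pics/c5.png",cv2.resize(im[v-50:v+50,u-65:u+65,::-1],None,fx=6,fy=6,interpolation=cv2.INTER_CUBIC))
E
```

```text
now [630.4  47.4 178. ] yaw -2.29 F [-0.05 -0.51 -2.05] t 9.2 open 13.7
plan [ 0.0008 -0.0012  0.0267] roll 0.0
bar y -20 x [629.9 637.7] mid 633.8 topz 180.0
bar y 40 x [613.  645.2] mid 629.1 topz 204.9
bar y 60 x [616.2 641.4] mid 628.8 topz 173.2
bar y 80 x [623.1 633.9] mid 628.5 topz 172.8
bar y 100 x [623.4 633.8] mid 628.6 topz 173.0
bar y 120 x [625.7 635.6] mid 630.6 topz 172.9
bar y 140 x [625.3 636.7] mid 631.0 topz 173.3
red y [100.  103.1 106.3] x [617.  642.2] z 181.1
brass y [110.5 115.9 121.1] x [620.  640.4]
brass y [-18.9 -13.7  -8.7] x [615.6 633.6]
```

View pics/c5.png

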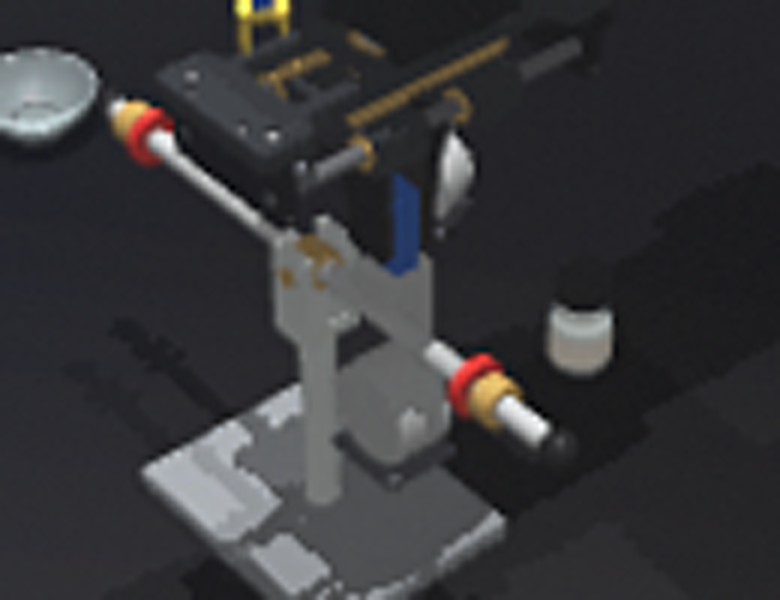

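The bar, from (430,345) to (270,225), now lies in the hook's opening below the block at (405,225). I centre it, lower, and start the slide.

drive_tool(deltas=[[[0, -0.0015, 0.009], 0, 0], [[0, -0.0015, 0.018], 0, 0], [[0, -0.0015, 0.0267], 0, 0], [[0, -0.0015, 0.0267], 0, 0], [[0, -0.0015, 0.0267], 0, 0]])

```text
time: 9.85
ee_pos: [629.6, 47.4, 157.5]
eef_rot: [0.721, 0.693, -0.0, -0.0]
wrist_force: [-0.3, 0.7, -1.7]
opening: 13.9
gripper_force: 30.0
```

drive_tool(deltas=[[[0.012, 0, 0], 0, 0], [[0.024, 0, 0], 0, 0], [[0.036, 0, 0], 0, 0], [[0.045, 0, 0], 0, 0], [[0.045, 0, 0], 0, 0], [[0.045, 0, 0], 0, 0], [[0.045, 0, 0], 0, 0]])

```text
time: 10.55
ee_pos: [631.2, 80.9, 158.0]
eef_rot: [0.721, 0.693, -0.0, 0.0]
wrist_force: [-0.7, 0.6, -1.3]
opening: 13.8
gripper_force: 30.0
```

```bash
python3 - <<'E'
from bar import *
plan([629.5,88,158],-2.3);bar();print(ctrl.read_state()["wrist_force"])
E
```

```text
now [631.2  80.9 158. ] yaw -2.29 F [-0.7   0.63 -1.26] t 10.6 open 13.8
plan [ 0.0093 -0.0026  0.    ] roll 0.0
bar y 20 x [620.8 631.9] mid 626.3 topz 173.2
bar y 80 x [615.5 644.2] mid 629.9 topz 196.2
bar y 120 x [624.9 636. ] mid 630.5 topz 173.0
bar y 140 x [625.2 636.6] mid 630.9 topz 173.0
red y [100.1 104.3 106.4] x [617.  642.3] z 180.8
brass y [110.2 116.5 122.1] x [620.1 640.1]
[ 0.527471   -0.28681796 -2.00725601]
```

drive_tool(deltas=[[[0.003, 0, 0], 0, 0], [[0.006, 0, 0], 0, 0], [[0.006, 0, 0], 0, 0]])

```text
time: 10.9
ee_pos: [631.3, 85.8, 158.0]
eef_rot: [0.721, 0.693, 0.0, -0.0]
wrist_force: [0.4, -0.8, -1.7]
opening: 13.8
gripper_force: 30.0
```

```bash
cat > f.py <<'E'
from h import *
import sys
def F(n=5):
    a=[]
    for _ in range(n): ctrl.get_image("top");a.append(ctrl.read_state()["wrist_force"])
    s,_,y=pose();print("F",np.mean(a,0).round(2),"sd",np.std(a,0).round(2),"ee",s["ee_pos"].round(2),"t",round(s["time"],2))
if __name__=="__main__":F()
E
python3 f.py
```

```text
F [-0.11 -0.41 -2.03] sd [0.49 0.45 0.57] ee [631.36  85.55 158.  ] t 11.15
```

drive_tool(deltas=[[[0.002, 0, 0], 0, 0], [[0.002, 0, 0], 0, 0], [[0.002, 0, 0], 0, 0]])

```text
time: 11.45
ee_pos: [631.4, 87.2, 158.0]
eef_rot: [0.721, 0.693, 0.0, 0.0]
wrist_force: [-0.3, -0.5, -2.4]
opening: 14.1
gripper_force: 30.0
```

```bash
python3 f.py
```

```text
F [ 0.27  0.13 -1.75] sd [0.38 0.53 0.6 ] ee [631.41  87.1  157.99] t 11.7
```

drive_tool(deltas=[[[0.0015, 0, 0], 0, 0], [[0.0015, 0, 0], 0, 0], [[0.0015, 0, 0], 0, 0]])

```text
time: 12.0
ee_pos: [631.4, 88.3, 158.0]
eef_rot: [0.721, 0.693, -0.0, 0.0]
wrist_force: [0.2, 0.1, -2.3]
opening: 13.5
gripper_force: 30.0
```

```bash
python3 f.py
```

```text
F [ 0.12 -0.05 -1.89] sd [0.19 0.38 0.26] ee [631.44  88.22 158.  ] t 12.25
```

drive_tool(deltas=[[[0.001, 0, 0], 0, 0], [[0.001, 0, 0], 0, 0], [[0.001, 0, 0], 0, 0]])

```text
time: 12.55
ee_pos: [631.5, 88.8, 158.0]
eef_rot: [0.721, 0.693, -0.0, 0.0]
wrist_force: [0.2, 0.1, -1.6]
opening: 13.6
gripper_force: 30.0
```

```bash
python3 f.py
```

```text
F [ 0.04 -0.84 -1.63] sd [0.33 0.29 0.39] ee [631.47  88.88 157.98] t 12.8
```

drive_tool(deltas=[[[0.001, 0, 0], 0, 0], [[0.001, 0, 0], 0, 0], [[0.001, 0, 0], 0, 0]])

```text
time: 13.1
ee_pos: [631.5, 89.5, 158.0]
eef_rot: [0.721, 0.693, -0.0, 0.0]
wrist_force: [-0.1, -1.3, -2.2]
opening: 13.8
gripper_force: 30.0
```

```bash
python3 f.py
```

```text
F [ 0.04 -1.66 -2.06] sd [0.53 0.65 0.32] ee [631.51  89.64 158.  ] t 13.35
```

Stop felt at y≈88.1 (about 1.6 N now). I lower slowly so the bar takes the weight and tips with the gauge.

drive_tool(deltas=[[[0, 0, 0.003], 0, 0], [[0, 0, 0.006], 0, 0], [[0, 0, 0.008], 0, 0], [[0, 0, 0.0095], 0, 0], [[0, 0, 0.011], 0, 0], [[0, 0, 0.0125], 0, 0], [[0, 0, 0.014], 0, 0], [[0, 0, 0.0155], 0, 0], [[0, 0, 0.017], 0, 0], [[0, 0, 0.017], 0, 0], [[0, 0, 0.017], 0, 0]])

```text
time: 14.45
ee_pos: [631.7, 89.7, 145.4]
eef_rot: [0.721, 0.693, 0.0, 0.0]
wrist_force: [-0.2, -2.0, 0.7]
opening: 13.7
gripper_force: 30.0
```

```bash
cat > tilt.py <<'E'
from h import *
def tilt():
    for n in("scene","top"):
        im,d,K,T=grab(n);P=cloud(d,K,T);hsv=cv2.cvtColor(im,cv2.COLOR_RGB2HSV).astype(int)
        k=((hsv[...,0]<6)|(hsv[...,0]>174))&(hsv[...,1]>130)&(abs(P[...,0]-630)<25)&(abs(P[...,2]-170)<35)
        for sgn in(1,-1):
            q=P[k&(sgn*(P[...,1]+10)>60)]
            if len(q)>5: print(n,"red",len(q),np.median(q,0).round(1))
        k=(hsv[...,1]<60)&(hsv[...,2]>90)&(abs(P[...,0]-630)<9)&(abs(P[...,2]-168)<28)
        for sgn in(1,-1):
            q=P[k&(sgn*(P[...,1]+10)>145)]
            if len(q)>3: print(n,"end",len(q),np.median(q,0).round(1))
E
python3 f.py; python3 -c "from tilt import *;tilt()"
```

```text
F [ 0.37 -1.6   0.44] sd [0.53 0.69 0.35] ee [631.68  89.66 145.4 ] t 14.7
scene red 29 [638.6 106.8 164.3]
scene red 39 [ 626.6 -138.   180. ]
scene end 22 [636.  143.1 159.1]
scene end 42 [  628.6 -2255.6   174.1]
top red 25 [ 623.1 -140.1  185.2]
top end 15 [ 623.6 -166.6  182.7]
```

drive_tool(deltas=[[[-0.0005, 0, -0.0015], 0, 0], [[-0.0013, 0, -0.003], 0, 0], [[-0.0013, 0, -0.003], 0, 0]])

```text
time: 15.1
ee_pos: [631.4, 89.0, 147.6]
eef_rot: [0.721, 0.693, 0.0, -0.0]
wrist_force: [0.9, -0.3, -0.2]
opening: 13.8
gripper_force: 30.0
```

```bash
python3 f.py
```

```text
F [ 0.68 -0.51 -0.33] sd [0.25 0.69 0.67] ee [631.42  88.96 147.42] t 15.35
```

drive_tool(deltas=[[[0, 0, 0], 0, 0.2], [[0, 0, 0], 0, 0.2], [[0, 0, 0], 0, 0.25], [[0, 0, 0], 0, 0.3], [[0, 0, 0], 0, 0.4], [[0, 0, 0], 0, 0.5], [[0, 0, 0], 0, 0.6], [[0, 0, 0], 0, 0.6], [[0, 0, 0], 0, 0.6]])

```text
time: 16.25
ee_pos: [631.5, 88.7, 147.5]
eef_rot: [0.721, 0.693, 0.0, -0.0]
wrist_force: [0.7, 0.8, -0.8]
opening: 50.9
gripper_force: 0.0
```

```bash
python3 f.py; python3 - <<'E'
from tilt import *
tilt()
im,d,K,T=grab("scene");t=T[:3,:3].T@(np.array([629,50,175])-T[:3,3]);u,v=(K@t/t[2])[:2].astype(int)
cv2.imwrite("pics/c6.png",cv2.resize(im[v-50:v+50,u-65:u+65,::-1],None,fx=6,fy=6,interpolation=cv2.INTER_CUBIC))
E
```

```text
F [-0.11  0.03  0.37] sd [0.43 0.16 0.64] ee [631.46  88.72 147.49] t 16.5
scene red 32 [639.2 105.8 162.7]
scene red 36 [ 626.8 -137.5  181.6]
scene end 24 [635.9 143.  157.6]
scene end 43 [  628.7 -2253.2   176.2]
top red 25 [ 619.4 -140.3  186.2]
top end 13 [ 623.5 -166.6  184.7]
```

View pics/c6.png

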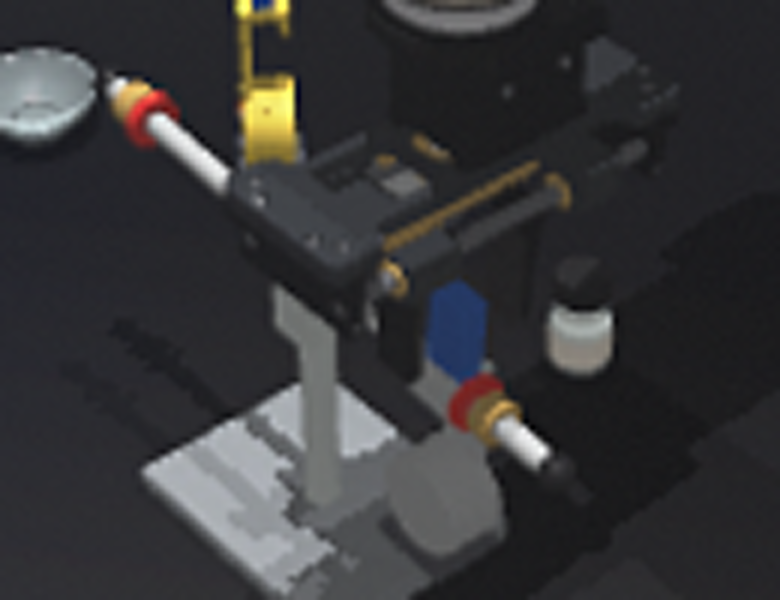

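The gauge hangs against the left stop at (475,400), free of the fingers, with the bar tipped gently. I move up and over to the right gauge.

drive_tool(deltas=[[[0, 0, -0.01], 0, 0.6], [[0, 0, -0.03], 0, 0.6], [[0, 0, -0.07], 0, 0.6], [[0, 0, -0.12], 0, 0.7], [[0, 0, -0.15], 0, 1], [[-0.05, -0.04, -0.15], -0.02, 1], [[-0.1, -0.08, -0.15], -0.05, 1], [[-0.15, -0.12, -0.15], -0.08, 1], [[-0.2, -0.16, -0.15], -0.1, 1], [[-0.25, -0.2, -0.15], -0.121, 1], [[-0.3, -0.24, -0.15], -0.121, 1], [[-0.3413, -0.268, -0.15], -0.121, 1]])

```text
time: 17.85
ee_pos: [418.4, -160.2, 260.8]
eef_rot: [0.577, 0.816, -0.0, 0.0]
wrist_force: [0.7, -0.1, -0.5]
opening: 87.1
gripper_force: 0.0
```

drive_tool(deltas=[[[0, 0, 0], 0, 1], [[0, 0, 0], 0, 1], [[0, 0, 0], 0, 1]])

```text
time: 18.15
ee_pos: [421.1, -158.4, 260.4]
eef_rot: [0.577, 0.817, 0.0, 0.0]
wrist_force: [0.2, -0.3, -0.1]
opening: 87.3
gripper_force: 0.0
```

```bash
python3 - <<'E'
from tilt import *
wblue("w7");plan([421,-159,91],19.5);tilt()
E
```

```text
blue top 309 [ 418.4 -158.2] [13.5 24.3] 19.5 z 161.0
blue top 47 [ 443.5 -259. ] [17.   8.5] 76.1 z 159.3
now [ 421.1 -158.1  260.2] yaw 19.58 F [0.28 0.21 0.05] t 18.2 open 86.9
plan [-0.001  -0.0007  0.2257] roll 0.0004
scene red 33 [637.3 105.4 163.7]
scene red 35 [ 625.6 -137.9  183. ]
scene end 23 [635.8 143.1 157.3]
scene end 47 [  629.2 -2255.2   173.7]
top red 14 [625.5 103.2 166.5]
top red 25 [ 620.7 -140.   185.7]
top end 20 [633.7 142.3 157.4]
top end 13 [ 623.5 -166.3  184.5]
```

drive_tool(deltas=[[[0, -0.002, 0.05], 0, 1], [[0, -0.002, 0.1], 0, 1], [[0, -0.002, 0.15], 0, 1], [[0, -0.002, 0.19], 0, 1], [[0, -0.002, 0.215], 0, 1], [[0, -0.002, 0.2257], 0, 1], [[0, -0.002, 0.2257], 0, 1], [[0, -0.002, 0.2257], 0, 1]])

```text
time: 19.1
ee_pos: [419.8, -159.6, 91.3]
eef_rot: [0.577, 0.817, 0.0, 0.001]
wrist_force: [-0.5, -0.5, 0.5]
opening: 87.3
gripper_force: 0.0
```

drive_tool(deltas=[[[0, 0, 0], 0, 0], [[0, 0, 0], 0, 0], [[0, 0, 0], 0, 0], [[0, 0, 0], 0, 0], [[0, 0, 0], 0, 0], [[0, 0, 0], 0, 0], [[0, 0, 0], 0, 0], [[0, 0, 0], 0, 0], [[0, 0, 0], 0, 0], [[0, 0, 0], 0, 0], [[0, 0, 0], 0, 0], [[0, 0, 0], 0, 0]])

```text
time: 20.3
ee_pos: [418.9, -159.4, 90.6]
eef_rot: [0.577, 0.817, 0.0, -0.0]
wrist_force: [-0.8, 0.4, -2.1]
opening: 14.1
gripper_force: 29.9
```

```bash
python3 - <<'E'
from h import *
plan([563,-72,190],-2.3);print(ctrl.read_state()["gripper_force"])
E
```

```text
now [ 418.9 -159.4   90.6] yaw 19.49 F [-0.79  0.39 -2.14] t 20.3 open 14.1
plan [ 0.0458  0.22   -0.1325] roll 0.121
29.861394844483584
```

drive_tool(deltas=[[[0, 0, -0.02], 0, 0], [[0, 0, -0.06], 0, 0], [[0, 0, -0.1], 0, 0], [[0.008, 0.04, -0.1232], 0.03, 0], [[0.016, 0.08, -0.1232], 0.06, 0], [[0.024, 0.12, -0.1232], 0.09, 0], [[0.032, 0.16, -0.1232], 0.122, 0], [[0.04, 0.2, -0.1232], 0.122, 0], [[0.0433, 0.219, -0.1232], 0.122, 0], [[0.0433, 0.219, -0.1232], 0.122, 0], [[0.0433, 0.219, -0.1232], 0.122, 0], [[0.0433, 0.219, -0.1232], 0.122, 0]])

```text
time: 21.5
ee_pos: [561.3, -74.6, 182.8]
eef_rot: [0.722, 0.691, -0.001, -0.001]
wrist_force: [-0.1, -0.8, -1.4]
opening: 14.0
gripper_force: 30.0
```

```bash
python3 - <<'E'
from bar import *
plan([625,-72,183],-2.4);bar()
E
```

```text
now [561.3 -74.6 182.8] yaw -2.52 F [-0.11 -0.81 -1.42] t 21.5 open 14.0
plan [ 0.0072  0.0847 -0.0004] roll -0.0007
bar y -80 x [618.  630.2] mid 624.1 topz 178.3
bar y -60 x [618.4 630.3] mid 624.4 topz 176.5
bar y -40 x [618.7 630.4] mid 624.5 topz 175.3
bar y -20 x [605.4 644.7] mid 625.0 topz 179.9
bar y 0 x [605.5 645.2] mid 625.3 topz 180.0
bar y 20 x [620.1 631.7] mid 625.9 topz 170.9
bar y 40 x [620.3 631.6] mid 626.0 topz 168.5
bar y 60 x [620.5 632.1] mid 626.3 topz 167.1
brass y [-18.6 -10.2  -2.1] x [617.5 633.7]
brass y [-14.5 -10.4  -5.7] x [606.5 608.4]
```

drive_tool(deltas=[[[0.003, 0.015, 0], 0, 0], [[0.003, 0.035, 0], 0, 0], [[0.003, 0.055, 0], 0, 0], [[0.003, 0.07, 0], 0, 0], [[0.003, 0.08, 0], 0, 0], [[0.003, 0.0847, 0], 0, 0], [[0.003, 0.0847, 0], 0, 0], [[0.003, 0.0847, 0], 0, 0], [[0.003, 0.0847, 0], 0, 0]])

```text
time: 22.45
ee_pos: [626.1, -74.5, 183.2]
eef_rot: [0.722, 0.692, -0.0, -0.0]
wrist_force: [-0.2, 0.3, -1.3]
opening: 13.7
gripper_force: 30.0
```

```bash
python3 f.py;python3 - <<'E'
from bar import *
plan([625,-75,166],-2.4);bar()
from tilt import tilt
tilt()
E
```

```text
F [-0.26  0.01 -1.72] sd [0.49 0.48 0.18] ee [626.42 -74.55 183.25] t 22.7
now [626.4 -74.5 183.3] yaw -2.48 F [-0.75 -0.14 -1.88] t 22.7 open 13.8
plan [-0.0007 -0.0019  0.023 ] roll -0.0004
bar y -140 x [613.2 624.7] mid 619.0 topz 182.4
bar y -80 x [607.4 641.8] mid 624.6 topz 210.9
bar y -60 x [612.2 637.9] mid 625.0 topz 176.4
bar y -40 x [617.7 629.5] mid 623.6 topz 175.3
bar y -20 x [607.6 640.8] mid 624.2 topz 180.0
bar y 0 x [608.5 640.9] mid 624.7 topz 180.3
bar y 20 x [620.2 631.9] mid 626.0 topz 170.5
bar y 40 x [621.3 632.7] mid 627.0 topz 168.8
bar y 60 x [622.4 633.4] mid 627.9 topz 167.3
red y [-138.1 -137.2 -136.1] x [610.3 618.1] z 185.0
red y [-138.9 -137.8 -136.8] x [622.8 633.1] z 184.0
brass y [-18.7 -10.5  -2.2] x [615.7 633.8]
scene red 35 [637.7 105.8 164. ]
scene red 38 [ 626.5 -137.7  182.7]
scene end 24 [635.2 143.3 156.8]
scene end 37 [  627.9 -2256.2   174.1]
top red 14 [625.  102.9 166.8]
top end 20 [633.8 142.  159. ]
```

drive_tool(deltas=[[[0, -0.0019, 0.01], 0, 0], [[0, -0.0019, 0.02], 0, 0], [[0, -0.0019, 0.027], 0, 0], [[0, -0.0019, 0.027], 0, 0], [[0, -0.0019, 0.027], 0, 0]])

```text
time: 23.35
ee_pos: [625.0, -74.5, 162.5]
eef_rot: [0.722, 0.692, -0.0, -0.0]
wrist_force: [0.3, 0.4, -1.8]
opening: 13.9
gripper_force: 30.0
```

drive_tool(deltas=[[[-0.012, 0, 0], 0, 0], [[-0.024, 0, -0.001], 0, 0], [[-0.036, 0, -0.002], 0, 0], [[-0.048, 0, -0.002], 0, 0], [[-0.058, 0, -0.002], 0, 0], [[-0.0607, 0, -0.002], 0, 0], [[-0.0607, 0, -0.002], 0, 0], [[-0.0607, 0, -0.002], 0, 0]])

```text
time: 24.15
ee_pos: [623.0, -119.8, 164.3]
eef_rot: [0.722, 0.692, 0.0, -0.0]
wrist_force: [0.2, 0.2, -2.1]
opening: 14.1
gripper_force: 30.0
```

```bash
python3 f.py;python3 -c "from tilt import *;tilt()"
```

```text
F [ 0.1 -0.1 -1.6] sd [0.48 0.38 0.39] ee [ 623.14 -119.58  164.35] t 24.4
scene red 35 [637.5 105.  164.5]
scene red 10 [ 632.2 -140.4  181.5]
scene end 23 [635.8 143.1 156.7]
scene end 36 [  628.7 -2253.8   176. ]
top red 12 [625.  102.8 166.9]
top end 21 [634.1 142.5 158.2]
```

drive_tool(deltas=[[[-0.003, 0, 0], 0, 0], [[-0.0045, 0, 0], 0, 0], [[-0.0045, 0, 0], 0, 0]])

```text
time: 24.8
ee_pos: [623.0, -123.6, 164.4]
eef_rot: [0.722, 0.692, -0.0, 0.0]
wrist_force: [-0.0, -0.2, -2.0]
opening: 13.7
gripper_force: 30.0
```

```bash
python3 f.py
```

```text
F [-0.17  0.11 -1.66] sd [0.3  0.46 0.45] ee [ 622.97 -123.37  164.36] t 25.05
```

drive_tool(deltas=[[[-0.002, 0, 0], 0, 0], [[-0.002, 0, 0], 0, 0], [[-0.002, 0, 0], 0, 0]])

```text
time: 25.35
ee_pos: [622.9, -124.9, 164.4]
eef_rot: [0.722, 0.692, 0.0, -0.0]
wrist_force: [-1.0, -0.2, -1.7]
opening: 13.7
gripper_force: 30.0
```

```bash
python3 f.py
```

```text
F [-0.07 -0.04 -1.87] sd [0.38 0.6  0.47] ee [ 622.95 -124.86  164.41] t 25.6
```

drive_tool(deltas=[[[-0.0013, 0, 0], 0, 0], [[-0.0013, 0, 0], 0, 0], [[-0.0013, 0, 0], 0, 0]])

```text
time: 25.9
ee_pos: [622.9, -125.7, 164.3]
eef_rot: [0.722, 0.692, 0.0, -0.0]
wrist_force: [0.5, 0.7, -2.2]
opening: 14.1
gripper_force: 30.0
```

```bash
python3 f.py
```

```text
F [ 0.02  0.88 -2.05] sd [0.2  0.35 0.63] ee [ 622.88 -125.74  164.35] t 26.15
```

drive_tool(deltas=[[[-0.001, 0, 0], 0, 0], [[-0.001, 0, 0], 0, 0], [[-0.001, 0, 0], 0, 0]])

```text
time: 26.45
ee_pos: [622.8, -126.4, 164.3]
eef_rot: [0.722, 0.692, 0.0, -0.0]
wrist_force: [0.0, 0.7, -2.0]
opening: 13.9
gripper_force: 30.0
```

```bash
python3 f.py
```

```text
F [ 0.18  1.68 -1.99] sd [0.31 0.35 0.58] ee [ 622.85 -126.5   164.38] t 26.7
```

Right stop felt at y≈-124.9. I lower slowly to transfer the weight.

drive_tool(deltas=[[[0, 0, 0.002], 0, 0], [[0, 0, 0.004], 0, 0], [[0, 0, 0.006], 0, 0], [[0, 0, 0.008], 0, 0], [[0, 0, 0.01], 0, 0], [[0, 0, 0.012], 0, 0], [[0, 0, 0.014], 0, 0], [[0, 0, 0.0155], 0, 0], [[0, 0, 0.017], 0, 0], [[0, 0, 0.0185], 0, 0], [[0, 0, 0.0185], 0, 0], [[0, 0, 0.0185], 0, 0]])

```text
time: 27.9
ee_pos: [623.0, -126.8, 150.6]
eef_rot: [0.722, 0.692, -0.0, 0.0]
wrist_force: [-0.5, -1.0, 0.6]
opening: 13.7
gripper_force: 30.0
```

```bash
python3 f.py;python3 -c "from tilt import *;tilt()"
```

```text
F [ 0.01 -0.91  0.12] sd [0.46 0.2  0.3 ] ee [ 622.99 -126.7   150.62] t 28.15
scene red 34 [639.2 105.5 174.5]
scene end 24 [636.1 142.1 171.4]
scene end 40 [  628.  -2256.2   166.3]
top red 16 [627.  102.4 178.8]
top end 25 [633.5 142.3 171.4]
```

drive_tool(deltas=[[[-0.001, 0, 0], 0, 0], [[-0.001, 0, 0], 0, 0], [[-0.001, 0, 0], 0, 0]])

```text
time: 28.55
ee_pos: [622.9, -126.8, 150.4]
eef_rot: [0.722, 0.692, 0.0, -0.0]
wrist_force: [-0.4, 1.2, 0.2]
opening: 13.8
gripper_force: 30.0
```

```bash
python3 f.py
```

```text
F [0.98 1.2  0.19] sd [0.58 0.48 0.5 ] ee [ 622.9  -126.93  150.48] t 28.8
```

drive_tool(deltas=[[[-0.001, 0, 0], 0, 0], [[-0.001, 0, 0], 0, 0], [[-0.001, 0, 0], 0, 0]])

```text
time: 29.1
ee_pos: [622.8, -127.8, 150.5]
eef_rot: [0.722, 0.692, 0.0, -0.0]
wrist_force: [0.2, 1.7, -0.1]
opening: 13.8
gripper_force: 30.0
```

```bash
python3 f.py
```

```text
F [0.85 2.2  0.11] sd [0.31 0.21 0.31] ee [ 622.8  -127.92  150.49] t 29.35
```

drive_tool(deltas=[[[0.0008, 0, 0], 0, 0], [[0.0008, 0, 0], 0, 0], [[0.0008, 0, 0], 0, 0.2], [[0.0008, 0, 0], 0, 0.2], [[0.0008, 0, 0], 0, 0.25], [[0.0008, 0, 0], 0, 0.3], [[0.0008, 0, 0], 0, 0.4], [[0.0008, 0, 0], 0, 0.5], [[0.0008, 0, 0], 0, 0.6], [[0.0008, 0, 0], 0, 0.6], [[0.0008, 0, 0], 0, 0.6]])

```text
time: 30.45
ee_pos: [622.8, -127.5, 150.5]
eef_rot: [0.722, 0.692, -0.0, 0.0]
wrist_force: [0.4, 0.1, -0.5]
opening: 50.7
gripper_force: 0.0
```

drive_tool(deltas=[[[0, 0, -0.01], 0, 0.6], [[0, 0, -0.03], 0, 0.6], [[0, 0, -0.07], 0, 0.6], [[0, 0, -0.12], 0, 0.6], [[0, 0, -0.17], 0, 0.6], [[0, 0, -0.2], 0, 0.6], [[0, -0.05, -0.2], 0, 0.6], [[0, -0.11, -0.2], 0, 0.6], [[0, -0.17, -0.2], 0, 0.6], [[0, -0.2, -0.2], 0, 0.6], [[0, -0.2, -0.2], 0, 0.6], [[0, -0.2, -0.2], 0, 0.6]])

```text
time: 31.65
ee_pos: [473.6, -121.3, 301.6]
eef_rot: [0.722, 0.691, 0.001, 0.001]
wrist_force: [0.6, 0.1, 0.1]
opening: 52.2
gripper_force: 0.0
```

```bash
python3 f.py;python3 - <<'E'
from tilt import *
tilt()
im,d,K,T=grab("scene");im2,d2,K2,T2=grab("top")
for n,i,D,k,t in(("scene",im,d,K,T),("top",im2,d2,K2,T2)):
    P=cloud(D,k,t);h=cv2.cvtColor(i,cv2.COLOR_RGB2HSV);m=(h[...,0]>100)&(h[...,0]<125)&(h[...,1]>120)&(abs(P[...,0]-628)<30)&(P[...,2]>150)
    for s in(1,-1):
        q=P[m&(s*(P[...,1]+10)>0)];print(n,"block",len(q),np.percentile(q,[3,97],0).round(1).tolist() if len(q) else "")
a=cv2.resize(im[150:245,245:355,::-1],None,fx=6,fy=6,interpolation=cv2.INTER_CUBIC)[:,:660]
cv2.imwrite("pics/c8.png",a)
E
```

```text
F [0.06 0.25 0.13] sd [0.57 0.44 0.55] ee [ 473.98 -121.22  300.35] t 31.9
scene red 35 [639.8 105.  175. ]
scene end 21 [635.1 142.9 172.9]
scene end 40 [  628.8 -2254.1   166.7]
top red 15 [626.4 102.9 177.7]
top end 27 [633.4 142.3 172.5]
scene block 135 [[627.1, 78.4, 183.1], [639.9, 100.5, 223.7]]
scene block 107 [[618.7, -135.8, 179.1], [631.3, -113.2, 219.8]]
top block 91 [[626.0, 74.7, 191.2], [638.7, 96.1, 225.7]]
top block 1 [[623.1, -116.3, 199.2], [623.1, -116.3, 199.2]]
```

View pics/c8.png

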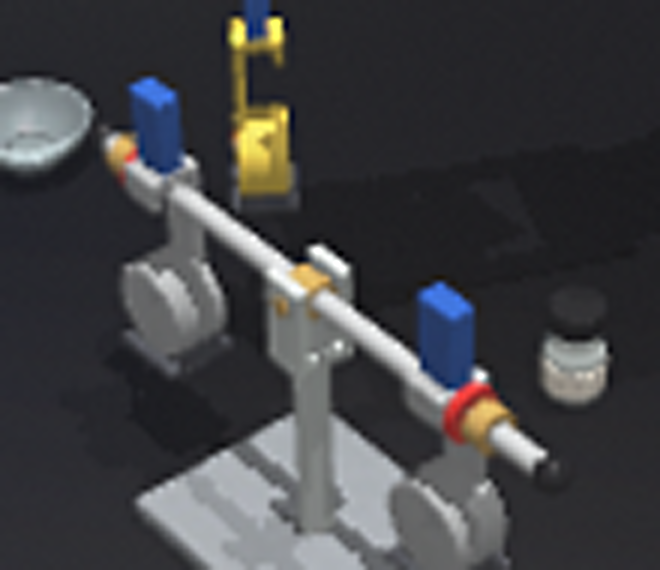

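Both gauges hang on the bar, left block at (445,335) and right block at (157,125), and the bar is level to the eye. I now check the gaps to both stops from directly above with the wrist camera.

drive_tool(deltas=[[[-0.04, 0.04, 0], 0, 0.6], [[-0.08, 0.09, 0], 0, 0.6], [[-0.105, 0.14, 0], 0, 0.6], [[-0.105, 0.19, 0], 0, 0.6], [[-0.105, 0.202, 0.04], 0, 0.6], [[-0.105, 0.202, 0.08], 0, 0.6], [[-0.105, 0.202, 0.12], 0, 0.6], [[-0.105, 0.202, 0.12], 0, 0.6], [[-0.105, 0.202, 0.12], 0, 0.6]])

```text
time: 33.0
ee_pos: [621.0, -206.2, 210.4]
eef_rot: [0.722, 0.692, -0.0, -0.0]
wrist_force: [0.7, -0.0, 0.1]
opening: 52.4
gripper_force: 0.0
```

```bash
cat > gap.py <<'E'
from h import *
def gap(s,name):
    im,d,K,T=grab("wrist");cv2.imwrite(f"pics/{name}.png",im[...,::-1]);p,_,_=pose();print("ee",p["ee_pos"].round(1),"cam",T[:3,3].round(1))
    P=cloud(d,K,T);h=cv2.cvtColor(im,cv2.COLOR_RGB2HSV).astype(int)
    b=(h[...,0]>100)&(h[...,0]<125)&(h[...,1]>100)&(abs(P[...,0]-628)<30)&(P[...,2]>150)
    r=((h[...,0]<6)|(h[...,0]>174))&(h[...,1]>110)&(abs(P[...,0]-628)<30)&(P[...,2]>150)
    g=(h[...,1]<60)&(abs(P[...,0]-628)<22)&(P[...,2]>173)&(P[...,2]<197)&(s*(P[...,1]+10)>60)
    for n,m in(("blue",b),("red",r),("hook/steel",g)):
        q=P[m]
        if len(q)>5: print(n,len(q),"y",np.percentile(q[:,1],[1,5,50,95,99]).round(1),"x",np.percentile(q[:,0],[2,98]).round(1),"z",np.percentile(q[:,2],[5,95]).round(1))
E
python3 -c "from gap import *;gap(-1,'gr')"
```

```text
ee [ 621.9 -206.7  211.8] cam [ 622.7 -138.3  410.4]
blue 827 y [-215.8 -207.4 -136.5 -118.4 -116.1] x [601.1 655.4] z [218.7 365.9]
red 234 y [-144.8 -144.6 -142.2 -139.7 -138.9] x [605.8 632.7] z [168.9 178.5]
hook/steel 501 y [-177.5 -137.7 -126.5 -115.8 -114.4] x [607.3 635.2] z [174.9 177.4]
```

drive_tool(deltas=[[[0.06, 0, -0.02], 0, 0.6], [[0.12, 0, -0.02], 0, 0.6], [[0.18, 0.004, -0.02], 0, 0.6], [[0.24, 0.008, -0.02], 0, 0.6], [[0.29, 0.008, -0.02], 0, 0.6], [[0.316, 0, 0], 0, 0.6], [[0.316, 0, 0], 0, 0.6], [[0.316, 0, 0], 0, 0.6], [[0.316, 0, 0], 0, 0.6]])

```text
time: 33.95
ee_pos: [632.5, 29.0, 212.2]
eef_rot: [0.723, 0.691, 0.001, 0.002]
wrist_force: [1.1, -0.4, 0.4]
opening: 52.3
gripper_force: 0.0
```

```bash
python3 -c "from gap import *;gap(1,'gl')"; python3 -c "
import cv2,numpy as np
a=cv2.imread('pics/gr.png')[60:260,200:440];b=cv2.imread('pics/gl.png')[60:260,200:440]
cv2.imwrite('pics/gg.png',cv2.resize(np.vstack([a,b]),None,fx=1.5,fy=1.5) if 0 else cv2.resize(np.hstack([a,b]),(800,334)))"
```

```text
ee [632.4  28.9 212. ] cam [633.4  97.2 412.1]
blue 322 y [37.1 54.  77.7 98.3 98.7] x [599.5 640. ] z [222.5 370.3]
red 271 y [100.  100.4 103.  105.6 106.1] x [616.1 642.8] z [173.4 182.8]
hook/steel 1466 y [ 52.7  62.4 129.2 159.5 162.4] x [616.5 642.9] z [173.3 180.7]
```

View pics/gg.png

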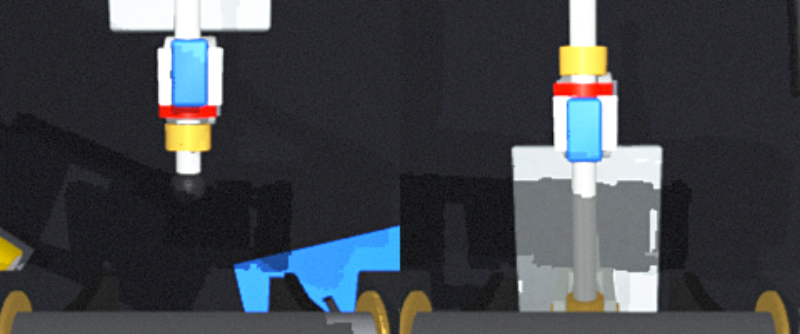

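Both views show the hook's pale top meeting the red disc directly, right at (190,108) and left at (583,95), with no visible gap. I check the pixels at the seam.

```bash
python3 - <<'E'
import cv2
for n,c,rows in(("gr",(298,328),range(118,134)),("gl",(294,322),range(106,124))):
    a=cv2.imread(f"pics/{n}.png")[...,::-1]
    for r in rows: print(n,r,[a[r,x].tolist() for x in c])
E
```

```text
gr 118 [[255, 255, 255], [255, 255, 255]]
gr 119 [[255, 255, 255], [255, 255, 255]]
gr 120 [[255, 255, 255], [255, 255, 255]]
gr 121 [[255, 255, 255], [255, 255, 255]]
gr 122 [[255, 255, 255], [253, 255, 255]]
gr 123 [[252, 101, 96], [243, 94, 88]]
gr 124 [[250, 19, 0], [245, 23, 12]]
gr 125 [[250, 26, 0], [244, 17, 0]]
gr 126 [[249, 30, 13], [244, 20, 0]]
gr 127 [[249, 33, 0], [244, 21, 7]]
gr 128 [[253, 25, 5], [245, 15, 0]]
gr 129 [[255, 34, 11], [248, 40, 32]]
gr 130 [[185, 38, 32], [229, 168, 164]]
gr 131 [[62, 24, 29], [195, 198, 195]]
gr 132 [[15, 16, 27], [154, 162, 163]]
gr 133 [[27, 29, 37], [135, 136, 135]]
gl 106 [[34, 35, 40], [220, 226, 230]]
gl 107 [[48, 56, 62], [225, 233, 234]]
gl 108 [[147, 155, 172], [233, 243, 243]]
gl 109 [[216, 148, 161], [255, 179, 173]]
gl 110 [[255, 59, 58], [255, 74, 69]]
gl 111 [[255, 20, 0], [255, 24, 0]]
gl 112 [[255, 26, 0], [255, 37, 8]]
gl 113 [[255, 34, 0], [255, 36, 0]]
gl 114 [[255, 34, 0], [255, 35, 0]]
gl 115 [[255, 15, 0], [255, 29, 0]]
gl 116 [[255, 16, 0], [255, 36, 11]]
gl 117 [[254, 185, 184], [255, 220, 211]]
gl 118 [[255, 255, 255], [255, 255, 255]]
gl 119 [[255, 255, 255], [255, 255, 255]]
gl 120 [[255, 255, 255], [255, 255, 255]]
gl 121 [[255, 255, 255], [255, 255, 255]]
gl 122 [[255, 255, 255], [255, 255, 255]]
gl 123 [[255, 255, 255], [255, 255, 255]]
```

```bash
python3 -c "
from cell import ctrl
print(ctrl.sign_off(),ctrl.read_state()['time'])"
```

```text
the job is handed in; nothing more can be done
the job is handed in; nothing more can be done
```

Both gauges hang against their red stops, left then right, the bar is close to level (about one degree lower on the right), and I handed the job in at about 34 s; the first grasp closed on nothing because the real fingertips sit 37 mm behind the reported TCP, and it held once I corrected for that.

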